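Clear the leaning board, then index the sorting wheel

ROBOT

A 6-joint arm with a two-finger parallel gripper is mounted at the origin on the work surface. World frame = base frame: x ahead of the robot, y to its left, z up, the work surface at z = 0. Lengths are in m, angles in rad, forces in N, time in s.
With the tool pointing down it reaches from about 0.4 to 0.825 m from the base axis. Payload 7 kg.
Tool frame: the origin (TCP) lies at the very end of the fingers, on their centre line; the grasp point (between the pads) lies 19 mm behind it (arm.grasp_offset is the distance from the TCP to the grasp point, in m); z points along the fingers, y is the line along which they close (so a half turn about z gives the same grasp; the last joint's range is limited). The gripper opens to 88 mm and grips with 3 to 60 N. Pads are 19 mm wide; open, the fingers measure 130 mm over their backs; the gripper's body (78 mm by 193 mm) begins 47 mm behind the grasp point.
Start: joints at [-0.824, 0.359, 0.012, 0, -1.224, -0.288], TCP at [0.299, -0.605, 0.202] pointing down, gripper open.
Joint ranges: [-3.07, 3.07], [-1.43, 2.12], [-1.02, 1.25], [-3.03, 1.67], [-3.05, -0], [-3.03, 3.03]. Speed limits (rad/s): [2.39, 2.39, 3.01, 3.14, 3.14, 3.14].

INTERFACE

Orientations are given as [roll, pitch, yaw] about the fixed x, y, z axes, in that order (R = Rz(yaw) Ry(pitch) Rx(roll)).
In Python, from station import get_state, cams, arm, nets gives the robot as it stands.
- The arm moves only by the shell command python3 -m creep 'ROWS' [FORCE]. ROWS is a JSON object of lists of equal length, an entry for each row: "translation": the shift along the world's x, y, z in mm, a list of three; "spin": the turn about the world's z in rad; "gripper": the opening, from 0 (shut) to 1 (fully open). In form: {"translation": [[dx, dy, dz], ...], "spin": [spin, ...], "gripper": [gripper, ...]}. A call has 1 to 8 rows; each row shifts and turns the commanded pose from where the row before left it; what a row does not reach is not made up. A row lasts 1/10 s, in which the tool goes at most 50 mm and 8.59 degrees, less where a joint would pass 70% of its speed; a pose out of reach is approached as far as the arm can. A call is refused whole if a number of a shift passes 50 or a number of a turn 0.15, either way. A call with a gripper value outside its range is refused whole. The fingers move at their own pace and stop on an object; FORCE is the grip in N (left out, the last holds). Time passes only in rows, so rows that do not move let the fingers close. It gives the time, the measured TCP pose, the force, the opening and the grip force at its end, in the units of the state.
- get_state(): the state, without advancing time (a new reading comes with each control period).
- cams.grab_frame(name): name is "side" or "top"; returns a dict with "img" (420x560x3 uint8, red, green, blue), "mtx" (3x3 intrinsics, pixels), "D" ([k1, k2, p1, p2, k3] as OpenCV has them; the pictures are not rectified), "R" (3x3) and "t" (3): a world point X has camera coordinates R X + t. Camera axes: x right, y down, z forward; pixel columns grow to the right and rows downward; lengths in m; the calibration is good to about 2 mm. A picture is of the moment at which its call begins. There is no depth.
- arm.job_done(): hands the job in; it is judged then, once.
Trained networks look in the newest picture that a camera, given by its name, has taken for a name from the list of things; names that differ only in an ending like _2 or _b are one class to them, and where a whole thing is asked for, a point or a joint stands for the part that bears it (a point fixed in the world has none). Each returns a list of dicts, best first, with "confidence" (0 to 1); they miss things now and then, are a little off and sometimes report something else, mostly with a low value. They report only what shows in the picture. A call takes as long as a camera call. They do not tell look-alikes from the thing itself.
- nets.search_frame(camera, label): "centre" ([x, y, z] in m, in world coordinates, good to about 4 mm: the middle of the surface that is visible of it).
- nets.pinpoint(camera, label): "centre" ([x, y, z] in m, in world coordinates, good to about 4 mm: a listed point, or the origin of a listed thing).
The state is a dict: "t": time; "q": joint angles; "qd": joint speeds; "joint_efforts": joint torques, N m; "eef_pos": TCP position; "ee_rot": TCP orientation; "force": force on the tool from outside, world axes, zero at the start; "moment": the same for the moment, N m; "width": finger opening in m; "gripper_force": force on a finger pad.
Only numpy, scipy, OpenCV 4.12 (cv2) and the standard library are available. Lean on these libraries where they do the work, as an engineer would, in place of code of your own. Each camera call takes 0.05 s, during which the arm holds its last target. There are 200 camera calls.

TASK

A wooden board leans over the rim of the round sorting bin and stops it from turning. Lift the board off and set it down gently, upright way round as it is now, on the empty sloping rest, with its foot on the ledge and leaning on the back panel, and let go of it. Then turn the bin clockwise (seen from above) as far as its stop (its upright wooden post is the handle), leaving the other things on the table where they are.

Things in the scene. Friction and masses are not known exactly. Their poses are not given: they have to be found in the camera images.
- board: Loose wooden board, 12 mm thick, 130 mm wide, 200 mm long, 0.2 to 0.35 kg. Origin: middle of its foot edge, mid thickness; z runs up along the board, y along its width, x is the normal of its upper, far face. At the start it leans 35 degrees from vertical, top towards the robot: its foot stands on the sorter's plate against the ledge, its near face on the bin's far rim about 115 mm up the board.
- board_top (a point): Middle of the board's top edge, 200 mm from its foot along its z axis; at the start about 175 mm above the table, over the bin (the last 85 mm overhang the bin freely). Take the board here across its thickness, with the tool tilted along the board; lifted straight up it comes free of ledge and rim.
- rest: Fixed empty sloping rest of plywood, like a small easel, 180 mm wide, 190 mm deep, no side walls. Origin on the table; x points away from the robot (to within its yaw), z up. The back panel leans 30 degrees from vertical, top towards -x; the board lies on its far, upper (+x) face. The panel ends 130 mm up the slope from the seat, so the top 70 mm of a seated board is free.
- rest_seat (a point): Where the board's origin (middle of foot edge, mid thickness) lies when seated centrally on the rest: on the ledge's surface, 6 mm out from the panel's face, 30 mm above the table. The ledge is square to the panel and reaches 28 mm out from its face.
- rest_head (a point): Where board_top lies when the board is seated centrally: 200 mm up the slope from rest_seat, about 203 mm above the table.
- sorter: Fixed plywood foot of the sorting bin: a 12 mm plate, round (236 mm) under the bin, with a 170 mm wide tongue to +x ending in a ledge that holds the board's foot (ledge top 34 mm above the table, about 190 mm from the axis). Origin on the table under the bin's turning axis; +x points to the ledge, away from the robot.
- wheel_axis (a point): On the bin's vertical turning axis, at the height of its rim, 105 mm above the table. The bin is grey, round and open, 230 mm across at the rim, wall 7 mm, 85 mm deep, with four low compartments holding fixed packets (all below 80 mm above the table).
- wheel (a joint): Angle of the bin, growing clockwise seen from above. At 0 the post points along the sorter's +y; the hard stop is at 1.571, where the post points along the sorter's +x, towards the ledge. Starts between 0 and 0.35. The stiff hinge stays where it is left and needs about 1 N at the post. Past about 0.8 the post would strike the leaning board.
- post_top (a point): Centre of the flat top of the bin's upright round wooden post: 20 mm diameter, 96 mm from the turning axis, top 165 mm above the table, free over its upper 60 mm (above the rim).
- packet_near: a black packet 70 x 60 x 34 mm with a paper band, between the robot and the two fixtures; leave it. Origin: centre of its underside.
- packet_far: an identical black packet farther off on the right; leave it. Origin: centre of its underside.
- jar: a white plastic jar, 60 mm across, 100 mm tall, beyond the fixtures; leave it. Origin: centre of its underside.
- bowl: an aluminium bowl, 120 mm across, 50 mm tall, on the left; leave it. Origin: centre of its underside.
- brush: A brush lying on the right; leave it. Its origin lies on the brush.
- mug: a white mug, 80 mm across, 90 mm tall, on the right; leave it. Origin: centre of its underside.
Mind the look-alikes: they are no part of the job. Leave any pink look-alike of the board alone.

How it is judged:
On the way, in this order (a step that is already met when the one before it is completed fails the run):
1. the board has been put on the sloping rest and let go (distance between board and rest_seat below 0.045 m and distance between board_top and rest_head below 0.055 m and contact force between board and rest above 0.3 N and contact force between the fingers and board below 0.05 N and linear speed of board below 0.03 m/s), for 0.3 s.
2. the bin has been turned to its stop (value of joint wheel above 1.5 rad and velocity of joint wheel below 0.1 rad/s), for 0.2 s.
At the end, for the whole second after the job is handed in: The board stands on the rest's ledge and leans on its panel, at rest and released (foot within 45 mm and top within 55 mm of the central seated place), and the bin is turned to its stop (joint above 1.50 of 1.571) and still (all of step 1 and all of step 2); the robot touches nothing.
It fails at once if another thing on the table was pushed more than 30 mm (distance of any of packet_near, packet_far, jar, bowl, brush, mug from where it was at the start of the episode above 0.03 m).
It fails at once if the board was dropped or thrown (contact force between the fingers and board below 0.05 N and linear speed of board above 0.8 m/s).
It also fails if it takes over 58 s, if anything falls off the work surface, if the arm or the gripper's body presses on something with over 40 N, if the wrist force passes 120 N, or if a joint passes its speed limit or range.

## Working session

There is one attempt and no reset: what is moved stays moved. The work goes in short steps, Python scripts to look and compute and a shell command to move; the robot and the scene stay as the last step left them, time stands still between calls to the robot, and variables do not carry over. Pictures are saved under pics/ and viewed, at most 10 in all, crops included, and the job is handed in when it is done.

```bash
mkdir -p pics; ls; cat > h.py <<'E'
import numpy as np, cv2
from station import get_state, cams, arm, nets
def grab(c,fn=None):
    f=cams.grab_frame(c)
    if fn: cv2.imwrite('pics/'+fn,f['img'][:,:,::-1])
    return f
def pix(f,X):
    p,_=cv2.projectPoints(np.array(X,float).reshape(-1,3),cv2.Rodrigues(np.array(f['R']))[0],np.array(f['t'],float),np.array(f['mtx']),np.array(f['D'],float))
    return p.reshape(-1,2).round(0)
E
python3 - <<'E'
from h import *
s=get_state();print({k:np.round(s[k],3) for k in ('t','eef_pos','ee_rot','width','force')})
for c in('side','top'):
    f=grab(c,c+'0.png')
    print(c,'cam at',(-np.array(f['R']).T@np.array(f['t'])).round(2))
    for n in ['board','board_top','rest','rest_seat','rest_head','sorter','wheel_axis','post_top','packet_near','packet_far','jar','bowl','brush','mug']:
        print(n,[(np.round(d['centre'],3).tolist(),round(d['confidence'],2)) for d in nets.pinpoint(c,n)[:3]])
E
```

```text
pics
{'t': np.float64(0.0), 'eef_pos': array([ 0.299, -0.605,  0.201]), 'ee_rot': array([ 3.14 , -0.   , -2.683]), 'width': np.float64(0.087), 'force': array([-0.068,  0.693, -1.438])}
side cam at [-0.1   1.08  0.98]
board [([0.665, 0.205, 0.017], 0.9), ([0.223, -0.143, 0.009], 0.76)]
board_top [([0.546, 0.19, 0.175], 0.79), ([0.354, -0.298, 0.007], 0.58)]
rest [([0.509, -0.213, 0.002], 0.96)]
rest_seat [([0.597, -0.206, 0.03], 0.62)]
rest_head [([0.496, -0.216, 0.204], 0.56)]
sorter [([0.478, 0.17, 0.0], 0.63)]
wheel_axis [([0.476, 0.175, 0.104], 0.81)]
post_top [([0.474, 0.271, 0.167], 0.69)]
packet_near [([0.388, -0.004, 0.002], 0.86)]
packet_far [([0.653, -0.434, -0.003], 0.59)]
jar [([0.796, -0.031, -0.003], 0.72)]
bowl [([0.385, 0.46, -0.0], 0.6)]
brush [([0.409, -0.453, 0.002], 0.7)]
mug [([0.545, -0.538, 0.004], 0.87)]
top cam at [ 0.25 -0.03  1.68]
board [([0.662, 0.204, 0.015], 0.75), ([0.65, -0.429, 0.001], 0.68)]
board_top [([0.351, -0.298, 0.005], 0.81), ([0.544, 0.188, 0.18], 0.72), ([0.476, 0.169, -0.001], 0.49)]
rest [([0.506, -0.215, 0.003], 0.65)]
rest_seat [([0.6, -0.207, 0.026], 0.91), ([0.388, -0.006, -0.0], 0.44)]
rest_head [([0.501, -0.215, 0.205], 0.85)]
sorter [([0.478, 0.174, -0.001], 0.87)]
wheel_axis [([0.474, 0.172, 0.105], 0.95)]
post_top [([0.466, 0.27, 0.165], 0.93)]
packet_near [([0.387, -0.008, -0.0], 0.61), ([0.475, 0.172, -0.0], 0.21)]
packet_far [([0.653, -0.434, -0.001], 0.89), ([0.795, -0.028, 0.003], 0.65)]
jar [([0.794, -0.028, 0.004], 0.76)]
bowl [([0.386, 0.463, -0.001], 0.57)]
brush [([0.41, -0.448, 0.0], 0.78)]
mug [([0.543, -0.537, -0.002], 0.65)]
```

View pics/side0.png

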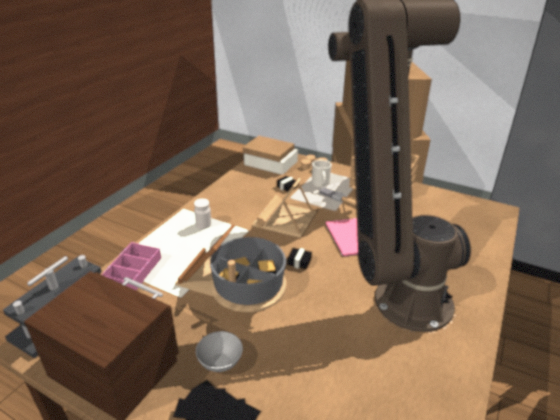

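View pics/top0.png

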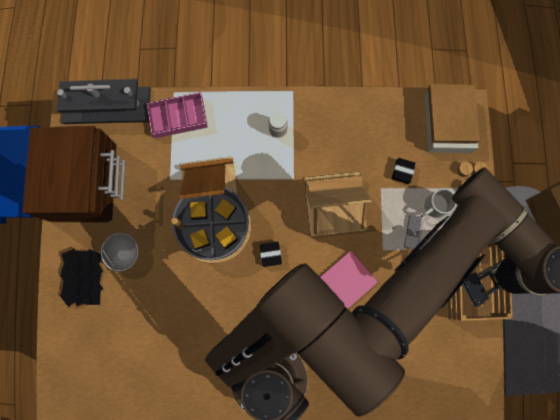

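```bash
python3 -m creep '{"translation":[[0,0,50],[0,0,50],[15,49,0],[15,49,0],[15,49,0],[15,49,0],[15,49,0],[15,49,0]],"spin":[0,0,0.08,0.08,0.08,0.08,0.08,0.08],"gripper":[1,1,1,1,1,1,1,1]}' 10
python3 -m creep '{"translation":[[15,49,0],[15,49,0],[15,49,0],[15,49,0],[15,49,0],[15,49,0],[15,49,0],[15,49,0]],"spin":[0.08,0.08,0.08,0.08,0.08,0.08,0.08,0.08],"gripper":[1,1,1,1,1,1,1,1]}'
python3 -m creep '{"translation":[[20,45,0],[20,45,0],[0,0,0]],"spin":[0.08,0.06,0],"gripper":[1,1,1]}'
```

```text
t: 2.3
eef_pos: [0.3868, -0.3165, 0.3019]
ee_rot: [-3.141, 0.0, -2.2]
force: [1.7, 0.4, 0.9]
width: 0.0876
gripper_force: 0.0
t: 3.1
eef_pos: [0.5039, 0.0663, 0.3022]
ee_rot: [-3.14, 0.0, -1.559]
force: [0.5, -0.3, 0.7]
width: 0.0873
gripper_force: 0.0
t: 3.4
eef_pos: [0.5452, 0.1587, 0.3]
ee_rot: [3.14, -0.0, -1.417]
force: [-0.8, -1.1, -0.8]
width: 0.0877
gripper_force: 0.0
```

```bash
python3 - <<'E'
from h import *
s=get_state();print({k:np.round(s[k],3) for k in ('t','eef_pos','ee_rot','width','q')})
for c in('side','top'):
    f=grab(c)
    for n in ['board','board_top','rest_seat','rest_head','sorter','wheel_axis']:
        print(c,n,[(np.round(d['centre'],3).tolist(),round(d['confidence'],2)) for d in nets.pinpoint(c,n)[:2]])
E
```

```text
{'t': np.float64(3.4), 'eef_pos': array([0.545, 0.159, 0.3  ]), 'ee_rot': array([ 3.14 , -0.   , -1.417]), 'width': np.float64(0.088), 'q': array([ 0.628,  0.135, -0.065, -0.   , -1.373, -0.474])}
side board [([0.662, 0.203, 0.018], 0.68), ([0.548, 0.188, 0.172], 0.47)]
side board_top [([0.351, -0.299, 0.009], 0.64), ([0.549, 0.194, 0.175], 0.6)]
side rest_seat [([0.596, -0.204, 0.03], 0.84)]
side rest_head [([0.497, -0.217, 0.205], 0.97)]
side sorter [([0.482, 0.172, 0.003], 0.8)]
side wheel_axis [([0.477, 0.174, 0.102], 0.77)]
top board [([0.219, -0.144, 0.006], 0.94), ([0.662, 0.206, 0.014], 0.8)]
top board_top [([0.475, 0.172, -0.002], 0.74), ([0.351, -0.3, 0.009], 0.72)]
top rest_seat [([0.6, -0.208, 0.028], 0.82)]
top rest_head [([0.498, -0.218, 0.206], 0.72)]
top sorter [([0.476, 0.169, -0.001], 0.94), ([0.47, 0.27, 0.167], 0.56)]
top wheel_axis [([0.474, 0.172, 0.104], 0.63)]
```

```bash
python3 -m creep '{"translation":[[11,32,0],[0,0,-40],[0,0,-40],[0,0,-30],[0,0,-20],[0,0,-18],[0,0,0],[0,0,0]],"spin":[0,0,0,0,0,0,0,0],"gripper":[1,1,1,1,1,1,1,1]}'
python3 -m creep '{"translation":[[0,0,0],[0,0,0],[0,0,0],[0,0,0],[0,0,0],[0,0,0]],"spin":[0,0,0,0,0,0],"gripper":[0.45,0.45,0.3,0.2,0.1,0]}' 8
```

```text
t: 4.9
eef_pos: [0.5551, 0.1861, 0.154]
ee_rot: [3.142, -0.0, -1.423]
force: [0.2, 0.3, 0.7]
width: 0.0875
gripper_force: 0.0
t: 5.5
eef_pos: [0.5548, 0.1862, 0.1538]
ee_rot: [-3.141, 0.0, -1.423]
force: [-0.3, 0.1, 0.5]
width: 0.0452
gripper_force: 0.0
```

```bash
python3 -m creep '{"translation":[[0,0,0],[0,0,0],[0,0,0],[0,0,0],[0,0,0],[0,0,0]],"spin":[0,0,0,0,0,0],"gripper":[0,0,0,0,0,0]}'
```

```text
t: 6.1
eef_pos: [0.5536, 0.1855, 0.1549]
ee_rot: [3.14, -0.001, -1.423]
force: [-9.8, -0.1, 14.9]
width: 0.0043
gripper_force: 10.5
```

```bash
python3 - <<'E'
from h import *
f=grab('side');p=pix(f,[.6,.2,.15])[0];print(p)
a=cv2.resize(f['img'][150:310,130:330],None,fx=2,fy=3.0*2/3)
g=grab('top');q=pix(g,[.57,.19,.15])[0];print(q)
b=cv2.resize(g['img'][100:260,120:320],None,fx=2,fy=2)
cv2.imwrite('pics/c1.png',np.hstack([a,b])[:,:,::-1])
for c in('side','top'):
    for n in ['board','board_top']:
        print(c,n,[(np.round(d['centre'],3).tolist(),round(d['confidence'],2)) for d in nets.pinpoint(c,n)[:3]])
E
```

```text
[208. 240.]
[202. 189.]
side board [([0.665, 0.2, 0.016], 0.79), ([0.222, -0.146, 0.007], 0.59)]
side board_top [([0.353, -0.3, 0.01], 0.73), ([0.553, 0.191, 0.176], 0.69)]
top board [([0.217, -0.145, 0.007], 0.94), ([0.665, 0.204, 0.013], 0.88)]
top board_top [([0.55, 0.192, 0.177], 0.64), ([0.348, -0.299, 0.006], 0.61)]
```

View pics/c1.png

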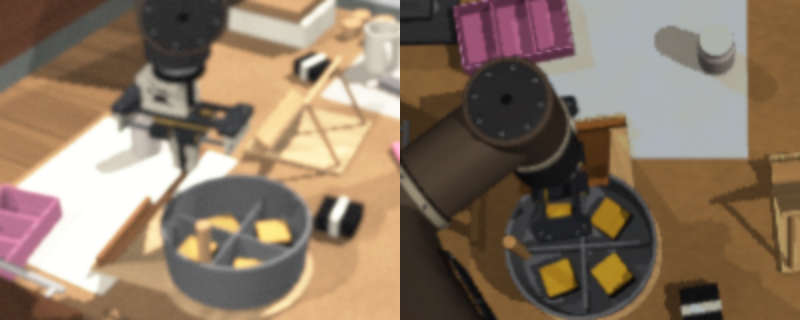

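```bash
python3 - <<'E'
from h import *
s=get_state();print({k:np.round(s[k],4) for k in ('t','eef_pos','ee_rot','width','gripper_force','force','moment')})
out=[]
for c,(r0,r1,c0,c1) in (('side',(190,290,160,260)),('top',(130,230,150,250))):
    f=grab(c)
    im=cv2.resize(f['img'][r0:r1,c0:c1],None,fx=4,fy=4,interpolation=cv2.INTER_CUBIC)
    w=np.array([-np.sin(.14),np.cos(.14),0])*.065
    F=np.array([.664,.203,.015]);T=np.array([.551,.191,.177]);P=s['eef_pos']
    for X,col in ((F+w,(0,255,0)),(F-w,(0,255,0)),(T+w,(0,255,0)),(T-w,(0,255,0)),(P,(255,0,0)),(np.array(P)+[0,0,.019],(255,0,255))):
        p=pix(f,X)[0]; cv2.circle(im,(int((p[0]-c0)*4),int((p[1]-r0)*4)),3,col,-1)
    out.append(im)
cv2.imwrite('pics/c2.png',np.hstack(out)[:,:,::-1])
E
```

```text
{'t': np.float64(6.4), 'eef_pos': array([0.5536, 0.1856, 0.155 ]), 'ee_rot': array([ 3.1403e+00, -5.0000e-04, -1.4225e+00]), 'width': np.float64(0.004), 'gripper_force': np.float64(10.4007), 'force': array([-9.8602,  0.0735, 13.8711]), 'moment': array([-0.3129,  3.7015, -0.0548])}
```

View pics/c2.png

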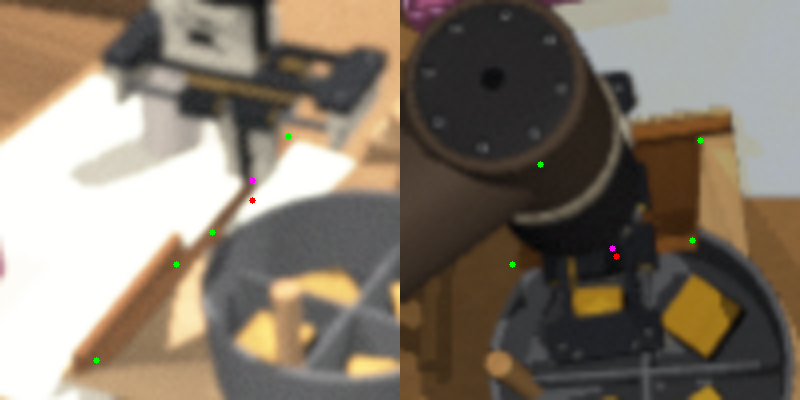

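```bash
python3 -m creep '{"translation":[[0,0,0],[0,0,20],[0,0,30],[0,0,0],[0,0,0],[0,0,0],[0,0,0],[0,0,0]],"spin":[0,0,0,0,0,0,0,0],"gripper":[1,1,1,1,1,1,1,1]}'
python3 - <<'E'
from h import *
s=get_state();print({k:np.round(s[k],4) for k in ('t','eef_pos','ee_rot','width','gripper_force','force','moment')})
out=[]
for c,(r0,r1,c0,c1) in (('side',(170,270,160,260)),('top',(130,230,150,250))):
    f=grab(c)
    im=cv2.resize(f['img'][r0:r1,c0:c1],None,fx=4,fy=4,interpolation=cv2.INTER_CUBIC)
    P=np.array(s['eef_pos']);y=np.array([np.cos(.148),np.sin(.148),0])*s['width']/2
    for X,col in ((P+y,(0,255,0)),(P-y,(0,255,0)),(P,(255,0,0)),(P+[0,0,.019],(255,0,255))):
        p=pix(f,X)[0]; cv2.circle(im,(int((p[0]-c0)*4),int((p[1]-r0)*4)),3,col,-1)
    out.append(im)
    for n in ['board','board_top']:
        print(c,n,[(np.round(d['centre'],3).tolist(),round(d['confidence'],2)) for d in nets.pinpoint(c,n)[:3]])
cv2.imwrite('pics/c3.png',np.hstack(out)[:,:,::-1])
E
```

```text
t: 7.3
eef_pos: [0.5545, 0.1859, 0.2029]
ee_rot: [3.14, -0.001, -1.423]
force: [0.5, 0.6, 0.1]
width: 0.0629
gripper_force: 0.0
{'t': np.float64(7.3), 'eef_pos': array([0.5545, 0.1859, 0.2029]), 'ee_rot': array([ 3.1404e+00, -6.0000e-04, -1.4228e+00]), 'width': np.float64(0.0629), 'gripper_force': np.float64(0.0), 'force': array([0.4815, 0.6308, 0.0825]), 'moment': array([0.0699, 0.1131, 0.0135])}
side board [([0.665, 0.202, 0.017], 0.68), ([0.222, -0.143, 0.008], 0.64), ([0.794, -0.031, -0.002], 0.62)]
side board_top [([0.549, 0.186, 0.17], 0.88), ([0.353, -0.301, 0.009], 0.82), ([0.387, -0.008, 0.0], 0.72)]
top board [([0.218, -0.144, 0.004], 0.87), ([0.661, 0.204, 0.013], 0.86)]
top board_top [([0.35, -0.298, 0.008], 0.72), ([0.544, 0.189, 0.176], 0.58)]
```

View pics/c3.png

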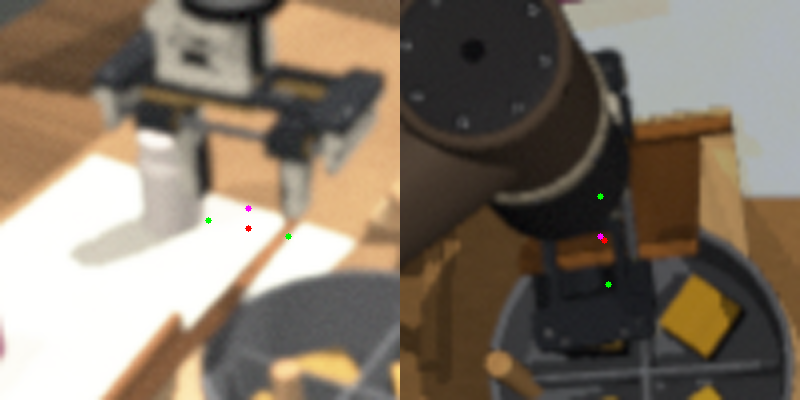

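```bash
python3 -m creep '{"translation":[[3,4,0],[0,0,0],[0,0,-25],[0,0,-25],[0,0,-15],[0,0,-8],[0,0,0],[0,0,0]],"spin":[0,0,0,0,0,0,0,0],"gripper":[1,1,1,1,1,1,1,1]}'
python3 -m creep '{"translation":[[0,0,0],[0,0,0],[0,0,0],[0,0,0],[0,0,0],[0,0,0],[0,0,0],[0,0,0]],"spin":[0,0,0,0,0,0,0,0],"gripper":[0.3,0.3,0.3,0.3,0.3,0.3,0.3,0.3]}' 8
```

```text
t: 8.4
eef_pos: [0.5583, 0.1904, 0.1314]
ee_rot: [-3.141, 0.0, -1.423]
force: [-0.1, 0.0, 0.1]
width: 0.088
gripper_force: 0.0
t: 9.2
eef_pos: [0.5575, 0.19, 0.1306]
ee_rot: [3.141, -0.0, -1.423]
force: [-2.1, 0.1, 0.9]
width: 0.0297
gripper_force: 0.9
```

```bash
python3 -m creep '{"translation":[[0,0,0],[0,0,0],[0,0,0],[0,0,0]],"spin":[0,0,0,0],"gripper":[0.2,0.1,0,0]}' 8
```

```text
t: 9.6
eef_pos: [0.5578, 0.1901, 0.1308]
ee_rot: [-3.142, -0.0, -1.423]
force: [-2.5, -1.2, 2.7]
width: 0.0274
gripper_force: 7.4
```

```bash
python3 -m creep '{"translation":[[10,1.5,7],[10,1.5,6],[11,1.6,5.5],[11,1.6,4.5],[0,0,0]],"spin":[0,0,0,0,0],"gripper":[0,0,0,0,0]}' 8
python3 -m creep '{"translation":[[12,1.8,4],[12,1.8,3],[12,1.8,2.5],[12,1.8,2],[0,0,0],[0,0,0]],"spin":[0,0,0,0,0,0],"gripper":[0,0,0,0,0,0]}'
```

```text
t: 10.1
eef_pos: [0.602, 0.1965, 0.155]
ee_rot: [-3.139, -0.0, -1.423]
force: [-3.1, -1.9, 7.3]
width: 0.0187
gripper_force: 8.0
t: 10.7
eef_pos: [0.6484, 0.2035, 0.1653]
ee_rot: [-3.141, 0.0, -1.423]
force: [0.6, -0.2, 3.2]
width: 0.0128
gripper_force: 8.1
```

```bash
python3 -m creep '{"translation":[[0,0,0],[0,0,0],[0,0,10],[0,0,20],[0,0,30],[0,0,40],[0,0,40],[0,0,0]],"spin":[0,0,0,0,0,0,0,0],"gripper":[0,0,0,0,0,0,0,0]}' 25
python3 - <<'E'
from h import *
s=get_state();print(np.round(s['eef_pos'],4))
for c,(r0,r1,c0,c1) in (('side',(130,280,130,330)),('top',(80,230,150,350))):
    f=grab(c)
    im=cv2.resize(f['img'][r0:r1,c0:c1],None,fx=2,fy=2,interpolation=cv2.INTER_CUBIC)
    out=im if c=='side' else np.hstack([out,im])
    for n in ['board','board_top']:
        print(c,n,[(np.round(d['centre'],3).tolist(),round(d['confidence'],2)) for d in nets.pinpoint(c,n)[:3]])
cv2.imwrite('pics/c4.png',out[:,:,::-1])
E
```

```text
t: 11.5
eef_pos: [0.6494, 0.204, 0.3123]
ee_rot: [-3.133, 0.002, -1.422]
force: [1.0, -0.3, -1.5]
width: 0.012
gripper_force: 25.0
[0.6494 0.204  0.3123]
side board [([0.227, -0.145, 0.006], 0.88), ([0.65, 0.204, 0.162], 0.71)]
side board_top [([0.652, 0.204, 0.356], 0.93), ([0.351, -0.301, 0.009], 0.62)]
top board [([0.647, 0.202, 0.151], 0.69), ([0.218, -0.144, 0.006], 0.64), ([0.541, -0.538, 0.0], 0.53)]
top board_top [([0.648, 0.204, 0.35], 0.85), ([0.349, -0.294, 0.007], 0.7)]
```

View pics/c4.png

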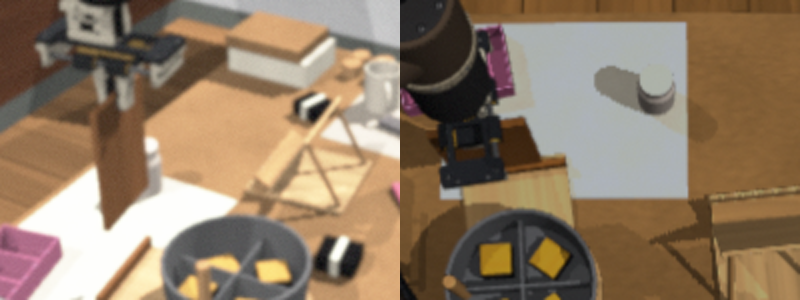

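```bash
python3 -m creep '{"translation":[[0,-15,15],[-5,-30,0],[-5,-45,0],[-6,-45,0],[-6,-45,0],[-6,-45,0],[-6,-45,0],[-6,-45,0]],"spin":[0,-0.01,-0.01,-0.01,-0.01,-0.01,0,0],"gripper":[0,0,0,0,0,0,0,0]}' 25
python3 -m creep '{"translation":[[-5,-45,0],[-1,-30,0],[0,-20,0],[0,0,0],[0,0,0],[0,0,0]],"spin":[0,0,0,0,0,0],"gripper":[0,0,0,0,0,0]}'
python3 - <<'E'
from h import *
for c in ('side','top'):
    f=grab(c)
    for n in ['board','board_top','rest_seat','rest_head']:
        print(c,n,[(np.round(d['centre'],3).tolist(),round(d['confidence'],2)) for d in nets.pinpoint(c,n)[:3]])
E
```

```text
t: 12.6
eef_pos: [0.6069, -0.1138, 0.3205]
ee_rot: [3.141, -0.0, -1.473]
force: [1.2, 0.3, -3.5]
width: 0.0113
gripper_force: 25.0
t: 13.2
eef_pos: [0.6017, -0.2061, 0.3202]
ee_rot: [3.141, 0.0, -1.473]
force: [-0.4, 1.1, -2.3]
width: 0.0115
gripper_force: 25.0
side board [([0.604, -0.208, 0.171], 0.72), ([0.223, -0.147, 0.007], 0.69), ([0.543, -0.539, 0.002], 0.25)]
side board_top [([0.606, -0.206, 0.361], 0.79), ([0.353, -0.301, 0.008], 0.56)]
side rest_seat [([0.604, -0.208, 0.165], 0.64), ([0.596, -0.204, 0.027], 0.63)]
side rest_head [([0.498, -0.216, 0.204], 0.79), ([0.475, 0.271, 0.169], 0.65)]
top board [([0.218, -0.144, 0.007], 0.64), ([0.604, -0.209, 0.164], 0.59)]
top board_top [([0.604, -0.206, 0.365], 0.78), ([0.35, -0.298, 0.004], 0.63)]
top rest_seat [([0.541, -0.535, -0.0], 0.4)]
top rest_head [([0.501, -0.216, 0.204], 0.68)]
```

```bash
python3 -m creep '{"translation":[[0,0,-25],[0,0,-35],[0,0,-30],[0,0,-20],[0,0,-8],[0,0,-4],[0,0,0],[0,0,0]],"spin":[0,0,0,0,0,0,0,0],"gripper":[0,0,0,0,0,0,0,0]}'
python3 -m creep '{"translation":[[0,0,-2],[0,0,-2],[0,0,0]],"spin":[0,0,0],"gripper":[0,0,0]}'
```

```text
t: 14.5
eef_pos: [0.6026, -0.2066, 0.1995]
ee_rot: [-3.14, -0.001, -1.473]
force: [-0.4, -0.2, -2.9]
width: 0.0119
gripper_force: 25.0
t: 14.8
eef_pos: [0.6017, -0.2064, 0.1941]
ee_rot: [-3.142, 0.0, -1.473]
force: [-0.2, -0.7, -3.8]
width: 0.0121
gripper_force: 25.0
```

```bash
python3 -m creep '{"translation":[[0,0,-2],[0,0,-1],[0,0,0]],"spin":[0,0,0],"gripper":[0,0,0]}'
python3 -m creep '{"translation":[[0,0,-2],[0,0,-1],[0,0,0]],"spin":[0,0,0],"gripper":[0,0,0]}'
```

```text
t: 15.1
eef_pos: [0.6017, -0.2064, 0.1909]
ee_rot: [3.141, 0.0, -1.473]
force: [0.3, -0.8, -3.5]
width: 0.0118
gripper_force: 25.0
t: 15.4
eef_pos: [0.6024, -0.207, 0.1896]
ee_rot: [-3.14, -0.001, -1.472]
force: [-1.6, -0.1, 4.3]
width: 0.0118
gripper_force: 25.0
```

```bash
python3 -m creep '{"translation":[[0,0,0],[-4,-0.4,0],[-8,-0.8,0],[-8,-0.8,-1],[-8,-0.8,-1],[-8,-0.8,-1.5],[-8,-0.8,-2],[0,0,0]],"spin":[0,0,0,0,0,0,0,0],"gripper":[0.2,0.22,0.24,0.26,0.28,0.3,0.32,0.34]}'
python3 - <<'E'
from h import *
for c in ('side','top'):
    f=grab(c)
    for n in ['board','board_top']:
        print(c,n,[(np.round(d['centre'],3).tolist(),round(d['confidence'],2)) for d in nets.pinpoint(c,n)[:3]])
E
```

```text
t: 16.2
eef_pos: [0.5565, -0.2109, 0.1826]
ee_rot: [3.141, 0.0, -1.473]
force: [-0.8, 0.3, -0.5]
width: 0.0292
gripper_force: 0.2
side board [([0.605, -0.207, 0.035], 0.81), ([0.223, -0.146, 0.007], 0.74)]
side board_top [([0.354, -0.3, 0.01], 0.71), ([0.553, -0.214, 0.224], 0.56)]
top board [([0.214, -0.143, 0.007], 0.89), ([0.601, -0.208, 0.031], 0.6)]
top board_top [([0.35, -0.299, 0.006], 0.78), ([0.548, -0.214, 0.228], 0.58)]
```

Board is leaning along with the gripper, foot on the ledge. Continue the arc.

```bash
python3 -m creep '{"translation":[[-8,-0.7,-2],[-8,-0.7,-2.5],[-8,-0.7,-3],[-8,-0.7,-3.5],[-8,-0.7,-4],[-8,-0.7,-4],[-3,-0.2,-2],[0,0,0]],"spin":[0,0,0,0,0,0,0,0],"gripper":[0.36,0.38,0.4,0.42,0.42,0.42,0.42,0.42]}'
python3 - <<'E'
from h import *
for c in ('side','top'):
    f=grab(c)
    for n in ['board','board_top']:
        print(c,n,[(np.round(d['centre'],3).tolist(),round(d['confidence'],2)) for d in nets.pinpoint(c,n)[:3]])
E
```

```text
t: 17.3
eef_pos: [0.5064, -0.2153, 0.1616]
ee_rot: [-3.141, -0.0, -1.473]
force: [0.6, -0.6, -0.8]
width: 0.0369
gripper_force: 0.0
side board [([0.223, -0.145, 0.008], 0.64), ([0.392, -0.009, 0.003], 0.49), ([0.605, -0.21, 0.034], 0.48)]
side board_top [([0.349, -0.298, 0.008], 0.88), ([0.498, -0.218, 0.198], 0.7)]
top board [([0.602, -0.206, 0.03], 0.78)]
top board_top [([0.495, -0.218, 0.203], 0.61), ([0.351, -0.3, 0.003], 0.57), ([0.473, 0.17, -0.0], 0.18)]
```

```bash
python3 -m creep '{"translation":[[0,0,0],[0,0,0],[0,0,0],[0,0,15],[0,0,40],[0,0,45],[0,0,30],[0,0,0]],"spin":[0,0,0,0,0,0,0,0],"gripper":[0.7,0.8,0.8,0.8,0.8,0.8,0.8,0.8]}'
python3 -m creep '{"translation":[[-3,20,0],[-3,40,0],[-4,48,0],[-4,48,0],[-4,48,0],[-4,48,0],[-4,48,0],[-4,48,0]],"spin":[0,0,0,0,0,0,0,0],"gripper":[0.8,0.8,0.8,0.8,0.8,0.8,0.8,0.8]}'
python3 -m creep '{"translation":[[-4,48,0],[-2,40,0],[0,35,0],[0,15,0],[0,0,0],[0,0,0]],"spin":[0,0,0,0,0,0],"gripper":[0.8,0.8,0.8,0.8,0.8,0.8]}'
python3 - <<'E'
from h import *
for c in ('side','top'):
    f=grab(c, c+'9.png')
    for n in ['board','board_top','post_top','wheel_axis','sorter']:
        print(c,n,[(np.round(d['centre'],3).tolist(),round(d['confidence'],2)) for d in nets.pinpoint(c,n)[:3]])
E
```

```text
t: 18.4
eef_pos: [0.5089, -0.216, 0.2969]
ee_rot: [-3.134, -0.003, -1.472]
force: [0.4, 0.9, -0.1]
width: 0.0699
gripper_force: 0.0
t: 19.2
eef_pos: [0.476, 0.1346, 0.2914]
ee_rot: [3.142, 0.0, -1.473]
force: [2.0, 0.4, -0.5]
width: 0.0702
gripper_force: 0.0
t: 19.8
eef_pos: [0.4706, 0.2703, 0.2911]
ee_rot: [3.141, -0.001, -1.472]
force: [-0.1, -1.0, 0.5]
width: 0.0701
gripper_force: 0.0
side board [([0.602, -0.208, 0.035], 0.8), ([0.223, -0.145, 0.007], 0.55)]
side board_top [([0.352, -0.298, 0.011], 0.72), ([0.499, -0.218, 0.198], 0.71)]
side post_top [([0.476, 0.27, 0.168], 0.7)]
side wheel_axis [([0.477, 0.172, 0.108], 0.8), ([0.793, -0.03, -0.002], 0.27)]
side sorter [([0.479, 0.172, 0.002], 0.97), ([0.506, -0.212, 0.005], 0.61), ([0.408, -0.45, 0.0], 0.45)]
top board [([0.217, -0.142, 0.01], 0.9), ([0.6, -0.209, 0.031], 0.69)]
top board_top [([0.498, -0.22, 0.2], 0.85), ([0.35, -0.302, 0.005], 0.61)]
top post_top [([0.413, -0.447, -0.001], 0.64)]
top wheel_axis [([0.478, 0.17, 0.101], 0.94)]
top sorter [([0.472, 0.17, -0.004], 0.81)]
```

View pics/side9.png

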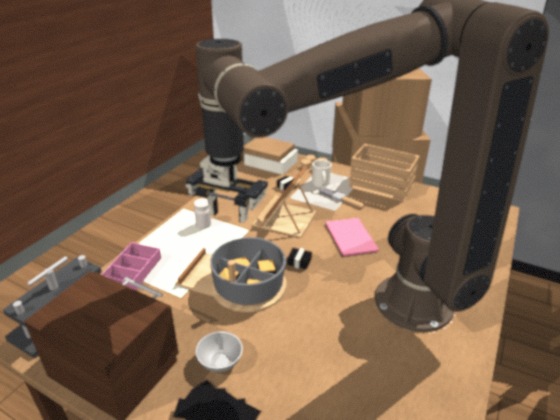

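```bash
python3 -m creep '{"translation":[[1,0,-30],[0,0,-45],[0,0,-40],[0,0,-30],[0,0,-20],[0,0,-9],[0,0,0],[0,0,0]],"spin":[-0.03,0,0,0,0,0,0,0],"gripper":[0.8,0.8,0.8,0.8,0.8,0.8,0.6,0.4]}'
python3 -m creep '{"translation":[[0,0,0],[0,0,0],[0,0,0],[0,0,0]],"spin":[0,0,0,0],"gripper":[0.36,0.36,0.36,0.36]}' 10
python3 - <<'E'
import numpy as np
a=np.array([.476,.172]);prev=None
for i,t in enumerate(np.radians(np.linspace(92,0,13))):
    p=a+.0965*np.array([np.cos(t),np.sin(t)])
    if prev is not None: print(((p-prev)*1000).round(1))
    prev=p
E
```

```text
t: 21.2
eef_pos: [0.4724, 0.2713, 0.1187]
ee_rot: [-3.14, 0.001, -1.502]
force: [0.2, 0.7, -0.7]
width: 0.0595
gripper_force: 0.0
t: 21.6
eef_pos: [0.472, 0.2709, 0.1181]
ee_rot: [-3.141, 0.001, -1.503]
force: [-0.3, 0.1, 0.6]
width: 0.0324
gripper_force: 0.0
[12.9 -0.4]
[12.7 -2.1]
[12.3 -3.8]
[11.7 -5.4]
[10.9 -6.9]
[ 9.9 -8.3]
[ 8.7 -9.6]
[  7.3 -10.6]
[  5.8 -11.5]
[  4.2 -12.2]
[  2.6 -12.6]
[  0.9 -12.9]
```

```bash
python3 -m creep '{"translation":[[12.9,-0.4,0],[12.7,-2.1,0],[12.3,-3.8,0],[11.7,-5.4,0],[10.9,-6.9,0],[9.9,-8.3,0],[0,0,0]],"spin":[-0.134,-0.134,-0.134,-0.134,-0.134,-0.134,0],"gripper":[0.36,0.36,0.36,0.36,0.36,0.36,0.36]}'
python3 - <<'E'
from h import *
for c in ('side','top'):
    f=grab(c)
    for n in ['post_top']:
        print(c,n,[(np.round(d['centre'],3).tolist(),round(d['confidence'],2)) for d in nets.pinpoint(c,n)[:3]])
E
```

```text
t: 22.3
eef_pos: [0.543, 0.2433, 0.1176]
ee_rot: [-3.141, -0.0, -2.31]
force: [-0.5, 0.4, 0.1]
width: 0.0313
gripper_force: 0.0
side post_top [([0.544, 0.247, 0.169], 0.95)]
top post_top [([0.541, 0.245, 0.164], 0.92), ([0.603, -0.207, 0.028], 0.34)]
```

Post follows. Finish the arc in two parts.

```bash
python3 -m creep '{"translation":[[8.7,-9.6,0],[7.3,-10.6,0],[5.8,-11.5,0],[4.2,-12.2,0],[0,0,0]],"spin":[-0.134,-0.134,-0.134,-0.134,0],"gripper":[0.36,0.36,0.36,0.36,0.36]}'
python3 -m creep '{"translation":[[2,-8,0],[1,-5,0],[0,0,0]],"spin":[-0.1,0,0],"gripper":[0.36,0.36,0.36]}'
python3 - <<'E'
from h import *
for c in ('side','top'):
    f=grab(c)
    for n in ['post_top','wheel_axis','sorter']:
        print(c,n,[(np.round(d['centre'],3).tolist(),round(d['confidence'],2)) for d in nets.pinpoint(c,n)[:3]])
E
```

```text
t: 23.0
eef_pos: [0.5681, 0.1994, 0.1178]
ee_rot: [-3.142, -0.0, -2.843]
force: [-0.0, -0.1, -0.2]
width: 0.0315
gripper_force: 0.0
t: 23.3
eef_pos: [0.571, 0.1869, 0.1178]
ee_rot: [-3.141, -0.0, -2.937]
force: [-0.1, 0.4, -0.3]
width: 0.0315
gripper_force: 0.0
side post_top [([0.575, 0.196, 0.167], 0.57)]
side wheel_axis [([0.481, 0.175, 0.108], 0.89)]
side sorter [([0.477, 0.172, 0.001], 0.67), ([0.476, 0.173, 0.105], 0.19), ([0.543, -0.537, 0.003], 0.19)]
top post_top [([0.567, 0.194, 0.165], 0.9)]
top wheel_axis [([0.473, 0.168, 0.102], 0.82)]
top sorter [([0.473, 0.172, -0.003], 0.74)]
```

```bash
python3 -m creep '{"translation":[[0.5,-4,0],[0,-3,0],[0,0,0]],"spin":[0,0,0],"gripper":[0.36,0.36,0.36]}'
python3 -m creep '{"translation":[[0.5,-3,0],[0,-2,0],[0,0,0]],"spin":[0,0,0],"gripper":[0.36,0.36,0.36]}'
```

```text
t: 24.0
eef_pos: [0.5717, 0.1795, 0.1177]
ee_rot: [-3.142, -0.0, -2.943]
force: [-0.2, -0.5, -0.0]
width: 0.0316
gripper_force: 0.0
t: 24.3
eef_pos: [0.572, 0.1789, 0.1176]
ee_rot: [3.136, 0.002, -2.942]
force: [-6.3, 18.3, -0.2]
width: 0.0319
gripper_force: 9.5
```

```bash
python3 -m creep '{"translation":[[0,5,0],[0,4,0],[0,0,0],[0,0,0],[0,0,15],[0,0,35],[0,0,40],[0,0,40]],"spin":[0,0,0,0,0,0,0,0],"gripper":[0.36,0.5,0.6,0.7,0.7,0.7,0.7,0.7]}'
python3 -m creep '{"translation":[[0,0,20],[-30,0,20],[-40,0,0],[-20,0,0],[0,0,0],[0,0,0],[0,0,0]],"spin":[0,0,0,0,0,0,0],"gripper":[0.7,0.7,0.7,0.7,0.7,0.7,0.7]}'
python3 - <<'E'
from h import *
out=[]
for c in ('side','top'):
    f=grab(c); out.append(f['img'][110:330,130:400])
    for n in ['board','board_top','post_top','wheel_axis','sorter']:
        print(c,n,[(np.round(d['centre'],3).tolist(),round(d['confidence'],2)) for d in nets.pinpoint(c,n)[:2]])
cv2.imwrite('pics/end.png',np.hstack(out)[:,:,::-1])
E
```

```text
t: 25.1
eef_pos: [0.5719, 0.1831, 0.2489]
ee_rot: [-3.141, -0.001, -2.943]
force: [1.4, 0.6, 0.5]
width: 0.0612
gripper_force: 0.0
t: 25.8
eef_pos: [0.4827, 0.1838, 0.2876]
ee_rot: [-3.141, -0.0, -2.943]
force: [0.4, 1.4, -0.0]
width: 0.061
gripper_force: 0.0
side board [([0.226, -0.145, 0.008], 0.67), ([0.601, -0.208, 0.034], 0.54)]
side board_top [([0.352, -0.301, 0.01], 0.59), ([0.499, -0.216, 0.199], 0.54)]
side post_top [([0.574, 0.187, 0.166], 0.6), ([0.599, -0.207, 0.033], 0.56)]
side wheel_axis [([0.477, 0.174, 0.104], 0.68)]
side sorter [([0.479, 0.169, 0.002], 0.65), ([0.603, -0.208, 0.034], 0.44)]
top board [([0.602, -0.208, 0.029], 0.88), ([0.218, -0.144, 0.008], 0.87)]
top board_top [([0.65, -0.434, 0.001], 0.69), ([0.495, -0.219, 0.199], 0.61)]
top post_top []
top wheel_axis [([0.475, 0.172, 0.103], 0.73), ([0.601, -0.21, 0.03], 0.37)]
top sorter [([0.475, 0.168, -0.001], 0.94)]
```

View pics/end.png

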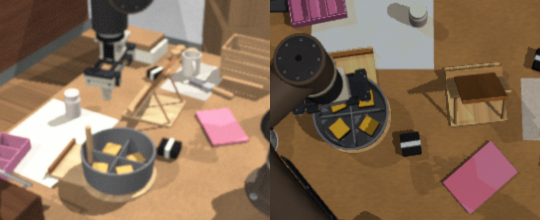

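The end picture shows the board leaning on the rest (top view, about 475,88). The post is on the ledge side of the bin (side view, about 88,145), and the gripper is clear of everything.

```bash
python3 -c "
from station import arm
print(arm.job_done())"
```

```text
the job is handed in; nothing more can be done
None
```

The board is seated on the rest and let go, the bin is turned clockwise to its stop, and the job is handed in at about 26 s; the hand-in returned no verdict.

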